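# Lock the fly-tying vise's post with the flat screwdriver

## Robot

A 7-joint arm with a two-finger parallel gripper is mounted at the origin on the work surface. World frame = base frame: x ahead of the robot, y to its left, z up, the work surface at z = 0. Lengths are in m, angles in rad, forces in N, time in s.
With the tool pointing down it reaches from about 0.4 to 0.875 m from the base axis. Payload 4.4 kg.
Tool frame: the origin (TCP) lies at the very end of the fingers, on their centre line; the grasp point (between the pads) lies 19 mm behind it; z points along the fingers, y is the line along which they close (so a half turn about z gives the same grasp; the last joint's range is limited). The gripper opens to 85 mm and grips with 20 to 120 N. Pads are 22 mm wide; open, the fingers measure 114 mm over their backs; the gripper's body (76 mm by 85 mm) begins 54 mm behind the grasp point. The pads swing forward as they close: fully open they stand 13 mm farther back than shut.
Start: joints at [1.145, 0.628, 0.038, 1.517, -0.027, 0.996, -0.02], TCP at [0.229, -0.608, 0.207] pointing down, gripper open.
Joint ranges: [-3.06, 3.06], [-0.37, 2.12], [-1.25, 1.32], [0.18, 2.47], [-1.1, 4.24], [0.23, 1.98], [-2.94, 2.94]. Speed limits (rad/s): [2.57, 2.57, 3.14, 3.14, 3.14, 3.14, 3.14].

## Interface

Orientations are given as a rotation vector (axis times angle).
In Python, from rig import observe, snapshot, finish_job, find_in, pinpoint gives the robot as it stands. The module is installed in compiled form; this text tells all that it offers.
- The arm moves only by the tool step_arm, never from a script. Its arguments are lists of equal length, an entry for each row: "translation": the shift along the world's x, y, z each as a share of 0.05 m, from -1 to 1, a list of three; "turn": the turn about the world's z as a share of pi/2 rad, from -1 to 1. A call has 1 to 5 rows; each row shifts and turns the commanded pose from where the row before left it; what a row does not reach is not made up. A row lasts 1/10 s, in which the tool goes at most 50 mm and 8.59 degrees, less where a joint would pass 70% of its speed; a pose out of reach is approached as far as the arm can. A call with a number of a shift or a turn outside -1 to 1 is refused whole. A call with a gripper value outside its range is refused whole. "fingers" is the opening, from -1 (shut) to 1 (fully open), set as the call begins (left out, the last holds). The fingers move at their own pace and stop on an object; "force" is the grip in N (left out, the last holds). Time passes only in rows, so rows that do not move let the fingers close. It gives the time, the measured TCP pose, the force, the opening and the grip force at its end, in the units of the state.
- observe(): the state, without advancing time (a new reading comes with each control period).
- snapshot(name): name is "side" or "top"; returns a dict with "pixels" (400x640x3 uint8, red, green, blue), "camera_matrix" (3x3 intrinsics, pixels), "R" (3x3) and "t" (3): a world point X has camera coordinates R X + t. Camera axes: x right, y down, z forward; pixel columns grow to the right and rows downward; lengths in m; the calibration is good to about 2 mm. A picture is of the moment at which its call begins. There is no depth.
- finish_job(): hands the job in; it is judged then, once.
Trained networks look in a picture, given as the dict that the camera call returned (one of the last four; its "shot" number tells which), for a name from the list of things; names that differ only in an ending like _2 or _b are one class to them, and where a whole thing is asked for, a point or a joint stands for the part that bears it (a point fixed in the world has none). Each returns a list of dicts, best first, with "score" (0 to 1); they miss things now and then, are a little off and sometimes report something else, mostly with a low value. They report only what shows in the picture. A call takes as long as a camera call.
- find_in(target, picture): "centre" ([column, row] in pixels, amid what is visible of it).
- pinpoint(target, picture): "centre" ([column, row] in pixels: a listed point, or the origin of a listed thing).
The state is a dict: "t": time; "joint_pos": joint angles; "qd": joint speeds; "effort": joint torques, N m; "ee_pos": TCP position; "tool_rot": TCP orientation; "wrist_force": force on the tool from outside, world axes, zero at the start; "ft_torque": the same for the moment, N m; "width": opening from 0.0 (shut) to 1.0 (fully open); "gripper_force": force on a finger pad.
Only numpy, scipy, OpenCV 4.12 (cv2) and the standard library are available. Lean on these libraries where they do the work, as an engineer would, in place of code of your own. Each camera call takes 0.05 s, during which the arm holds its last target. There are 200 camera calls.

## Task

Lock the post of the fly-tying vise: take the purple-handled flat screwdriver out of the tool stand, lower it upright into the brass cup of the locking screw with its blade along the slot, turning it a little if needed until the blade drops into the slot, then turn the screw clockwise (seen from above) with it until the screw is up against its stop. Let go and leave the screwdriver standing in the screw.

Things in the scene. Friction and masses are not known exactly. Their poses are not given: they have to be found in the camera images.
- driver_grip (a point): Centre of the flat screwdriver's purple handle (tool 0.14 kg, 135 mm, upright, blade down). Handle: block 22 mm (x) by 30 mm (y), from 30 mm below to 35 mm above this point. Below it: steel flange 34 mm across, 5 mm thick, then 16 mm round shank. z up. A white line on top runs along y, the blade's width.
- driver_tip (a point): Centre of the end edge of the screwdriver's flat blade, 100 mm below driver_grip on the tool's axis, same axes. The blade is 18 mm wide along y, 3 mm thick along x.
- stand: Grey tool stand, fixed, 70 mm (x) by 200 mm (y), top 75 mm up; origin under its centre. Three 22 mm square holes at y = -65, 0, 65 mm hold the purple screwdriver and, not needed, a wooden-handled awl and a round black hex driver with a red band, in any order, 142 mm tall at most. Their flanges rest on its top; blade ends hang 10 mm above the table, so lift 75 mm to clear. The screwdriver's y is along the stand's within 9 degrees.
- screw_seat (a point): Centre of the slot's bottom in the brass locking screw, on its upright axis, 29 mm above the table; fixed to the vise, does not turn. Its x points to the vise's post, 135 mm away, 210 mm tall (lever to 255), green head 120 mm along y. Brass guide cup round the screw: mouth 44 mm wide, 44 mm above this point, narrowing to a 23 mm bore 28 mm above it. Bronze base, top 25 mm up.
- lock_screw (a joint): Turn of screw and cup, rad, clockwise from above. Slot along screw_seat's x at 0, turned clockwise by this angle; white pointer (to 54 mm from the axis) and two dark marks on the cup's rim in line with it. Slot 6 mm wide, 9 mm deep, bevelled to 11 mm at its top edges, as long as the bore. Starts 0.1 to 0.6; stop at 1.5. Stiff (0.06 N m), stays put. The screw lags the blade by 0.17 rad of play.

How it is judged:
On the way, in this order (a step that is already met when the one before it is completed fails the run):
1. the screwdriver's blade has dropped into the slot of the locking screw, not yet turned to its stop (horizontal distance between driver_tip and screw_seat below 0.01 m and z of driver_tip in the frame of screw_seat below 0.005 m and angle between driver_tip's own z axis and vertical below 0.35 rad and value of joint lock_screw below 1 rad), for 0.1 s.
2. the screw is turned to its stop with the blade in the slot (horizontal distance between driver_tip and screw_seat below 0.01 m and z of driver_tip in the frame of screw_seat below 0.005 m and angle between driver_tip's own z axis and vertical below 0.35 rad and value of joint lock_screw above 1.22 rad), for 0.1 s.
At the end, for the whole second after the job is handed in: The locking screw is at its stop (within 0.28 rad: joint above 1.22), and the released screwdriver stands at rest in it: blade end within 10 mm sideways of screw_seat and less than 5 mm above it, leaning less than 20 degrees (all of step 2 and linear speed of driver below 0.02 m/s); the robot touches nothing.
It fails at once if the screw is turned by something other than the screwdriver (value of joint lock_screw above 0.75 rad and distance between driver_tip and screw_seat above 0.04 m).
It also fails if it takes over 48 s, if anything falls off the work surface, if the arm or the gripper's body presses on something with over 40 N, if the wrist force passes 120 N, or if a joint passes its speed limit or range.

## Working session

There is one attempt and no reset: what is moved stays moved. The work goes in short steps, Python scripts to look and compute and a tool call to move; the robot and the scene stay as the last step left them, time stands still between calls to the robot, and variables do not carry over. Pictures are saved under pics/ and viewed, at most 10 in all, crops included, and the job is handed in when it is done.

Besides the shell and the picture viewer there is one more tool, called after "Request:" as a command line: name --pt "numbers of a row" for each row, then --argument value for the rest. step_arm: Moves the arm, as the interface text tells. Shift numbers are shares of 0.05 m and turn numbers shares of pi/2 rad, none past 1 either way. Its arguments: {"type":"object","properties":{"translation":{"type":"array"},"turn":{"type":"array"},"fingers":{"type":"number"},"force":{"type":"number"}},"required":["translation","turn"]}

```bash
mkdir -p pics; cat > h.py <<'E'
import numpy as np, cv2
from rig import *
def ray(s,p):
    R=np.array(s["R"]);t=np.array(s["t"]);K=np.array(s["camera_matrix"])
    return -R.T@t, R.T@np.linalg.inv(K)@np.array([p[0],p[1],1.])
def atz(s,p,z):
    c,d=ray(s,p); return c+d*(z-c[2])/d[2]
def tri(obs):
    A=np.zeros((3,3));b=np.zeros(3)
    for s,p in obs:
        c,d=ray(s,p);d=d/np.linalg.norm(d);M=np.eye(3)-np.outer(d,d);A+=M;b+=M@c
    return np.linalg.solve(A,b)
def proj(s,X):
    v=np.array(s["camera_matrix"])@(np.array(s["R"])@np.array(X)+np.array(s["t"]));return v[:2]/v[2]
def save(s,n): cv2.imwrite(f"pics/{n}.png",cv2.cvtColor(s["pixels"],cv2.COLOR_RGB2BGR))
E
python3 - <<'E'
from h import *
S={n:snapshot(n) for n in("top","side")}
for n,s in S.items():
    save(s,n+"0"); print(n,"cam",ray(s,(0,0))[0].round(3))
for k in("driver_grip","driver_tip","stand","screw_seat","lock_screw"):
    P={}
    for n,s in S.items():
        r=pinpoint(k,s); print(k,n,[(np.round(a["centre"],1).tolist(),round(a["score"],2)) for a in r[:3]])
        if r:P[n]=r[0]["centre"]
    if len(P)==2: print("  tri",tri([(S[n],P[n]) for n in P]).round(4))
print(observe())
E
```

```text
top cam [0.318 0.064 1.068]
side cam [0.337 0.888 0.581]
driver_grip top [([210.4, 209.8], 0.85)]
driver_grip side [([303.4, 271.1], 0.64)]
  tri [0.4759 0.2675 0.103 ]
driver_tip top [([208.5, 208.3], 0.49)]
driver_tip side []
stand top [([242.0, 226.9], 0.77)]
stand side [([321.9, 298.4], 0.97)]
  tri [0.4544 0.212  0.0056]
screw_seat top [([403.6, 190.0], 0.96)]
screw_seat side []Traceback (most recent call last):
  File "<stdin>", line 8, in <module>
ValueError: it knows: driver_grip, driver_tip, screw_seat, stand
```

View pics/top0.png

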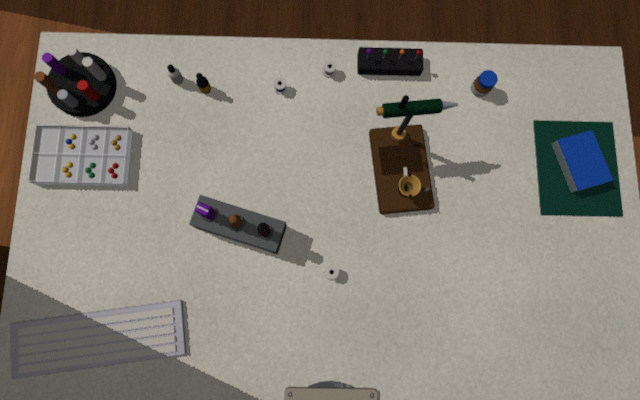

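View pics/side0.png

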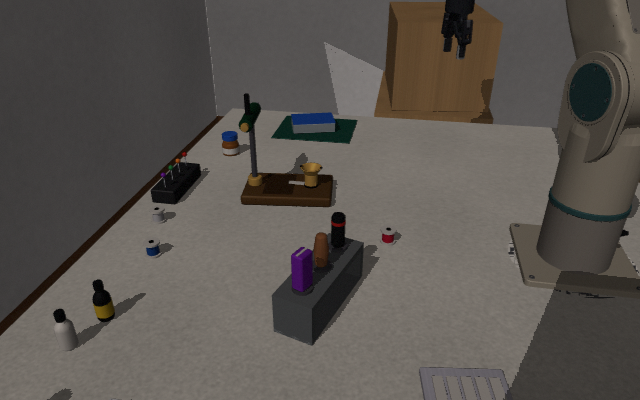

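Top view: driver at (206,211) at the stand's left end, cup at (410,186), post base at (400,132). Side view: purple handle at (302,269), cup at (312,175).

```bash
python3 - <<'E'
from h import *
T=snapshot("top");S=snapshot("side")
g=[];
for k,z in(("driver_grip",.110),("stand",0),("screw_seat",.029)):
    for s,n in((T,"top"),(S,"side")):
        for r in pinpoint(k,s)[:1]: print(k,n,np.round(r["centre"],1),atz(s,r["centre"],z).round(4))
cup=T["pixels"][150:220,370:440]; drv=T["pixels"][190:260,180:250]+0
sd=S["pixels"][150:220,270:340]; sd2=S["pixels"][235:305,270:340]
im=np.vstack([np.hstack([cv2.resize(a,(400,300) if 0 else (300,300),interpolation=cv2.INTER_CUBIC) for a in q]) for q in((cup,drv),(sd,sd2))])
cv2.imwrite("pics/c0.png",im[...,::-1])
# stand orientation from colour in top: purple mask
hsv=cv2.cvtColor(T["pixels"],cv2.COLOR_RGB2HSV)
def mask(h,x0,x1,y0,y1,lo,hi):
    m=cv2.inRange(h,np.array(lo),np.array(hi));z=m*0;z[y0:y1,x0:x1]=m[y0:y1,x0:x1];return z
m=mask(hsv,180,250,190,240,(125,90,30),(160,255,255)); ys,xs=np.nonzero(m); print("purple top",xs.mean(),ys.mean(),len(xs),cv2.minAreaRect(np.c_[xs,ys].astype(np.float32)))
hs=cv2.cvtColor(S["pixels"],cv2.COLOR_RGB2HSV)
m=mask(hs,270,340,230,310,(125,90,30),(160,255,255)); ys,xs=np.nonzero(m); print("purple side",xs.mean(),ys.mean(),len(xs),cv2.minAreaRect(np.c_[xs,ys].astype(np.float32)))
for s in(T,S):print("px for 1cm x,y at (.47,.27,.145)",[ (proj(s,[.47+a,.27+b,.145])-proj(s,[.47,.27,.145])).round(2) for a,b in((.01,0),(0,.01))])
st=observe();print(st)
E
```

```text
driver_grip top [206.  210.7] [0.474  0.2754 0.11  ]
driver_grip side [303.6 267.8] [0.4738 0.2685 0.11  ]
stand top [242.6 226.5] [0.4558 0.2114 0.    ]
stand side [321.9 302.2] [0.454  0.2154 0.    ]
screw_seat top [403.3 190.5] [ 0.5442 -0.1649  0.029 ]
screw_seat side [311.9 183.7] [ 0.5468 -0.169   0.029 ]
purple top 205.80927835051546 211.1340206185567 194 ((205.40000915527344, 210.70001220703125), (21.0190372467041, 11.62755298614502), 26.56505012512207)
purple side 301.655737704918 269.57250945775536 793 ((301.5, 269.0), (44.0, 21.0), 90.0)
px for 1cm x,y at (.47,.27,.145) [array([ 0.3, -4.8]), array([-4.89, -0.09])]
px for 1cm x,y at (.47,.27,.145) [array([-6.47, -0.69]), array([-1.36,  3.75])]
{'t': 0.9, 'joint_pos': array([ 1.1451876 ,  0.62839122,  0.03850324,  1.51739142, -0.02696638,
        0.99627418, -0.02001527]), 'qd': array([-1.30482669e-03, -1.62365562e-04, -1.98931457e-03, -3.53804693e-06,
        2.63100235e-04, -3.06777406e-04,  1.66028620e-03]), 'effort': array([ 8.60617502e-05, -5.63260210e+01,  1.22582216e+00, -1.93783164e+01,
        1.09576184e-02,  1.58558105e-03, -1.41278576e-07]), 'ee_pos': array([ 0.22888743, -0.60839911,  0.20732193]), 'tool_rot': array([3.09084585e+00, 5.62095374e-01, 2.72447910e-05]), 'wrist_force': array([0.34129929, 0.4277453 , 0.09998639]), 'ft_torque': array([ 0.01612735,  0.04396354, -0.00737909]), 'gripper_force': 0.0, 'width': 0.999955974778808}
```

View pics/c0.png

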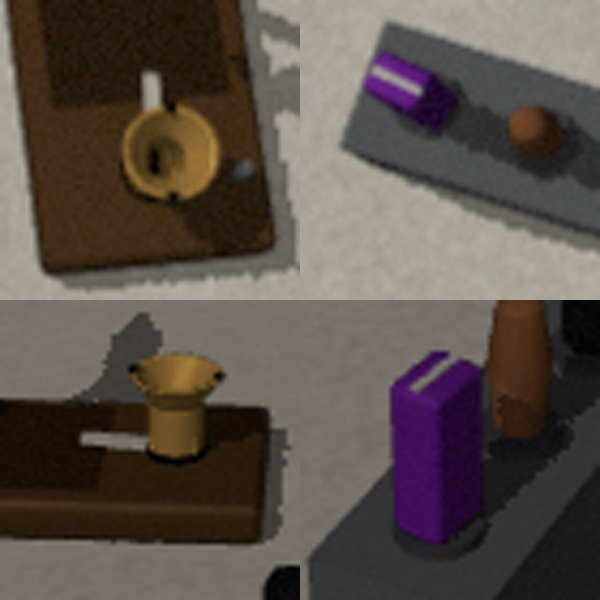

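```bash
python3 - <<'E'
from h import *
T=snapshot("top");S=snapshot("side")
q=lambda v:np.round(v,4)
# white line on handle
for s,n,(x0,x1,y0,y1) in((T,"top",(190,216,198,220)),(S,"side",(285,315,240,262))):
    im=s["pixels"][y0:y1,x0:x1].astype(float)
    w=np.clip(im[...,1]-60,0,None)*0
    hsv=cv2.cvtColor(s["pixels"],cv2.COLOR_RGB2HSV)
    pur=cv2.inRange(hsv,np.array((125,60,20)),np.array((165,255,255)))
    hull=cv2.convexHull(np.argwhere(pur[y0:y1,x0:x1])[:,::-1].astype(np.int32)); m=np.zeros(im.shape[:2],np.uint8);cv2.fillConvexPoly(m,hull,1)
    w=np.clip(im[...,1]-70,0,None)*m
    ys,xs=np.indices(w.shape); W=w.sum(); c=np.array([(w*xs).sum()/W+x0,(w*ys).sum()/W+y0])
    C=np.cov(np.c_[xs.ravel()+0.,ys.ravel()].T,aweights=w.ravel()/W); v=np.linalg.eigh(C)[1][:,1]
    a,b,o=atz(s,c-4*v,.145),atz(s,c+4*v,.145),atz(s,c,.145)
    d=(b-a)[:2]; print(n,"line c",c.round(1),q(o),"ang",np.degrees(np.arctan2(d[1],d[0]))%180, int((w>0).sum()))
k=70/300
P=lambda x,y:(370+x*k-.5+.1,150+y*k-.4)
for s,A,B in((T,P(171,106),P(172,198)),(S,(270+137*k-.4,150+77*k-.4),(270+218*k-.4,150+75*k-.4))):
    a,b=atz(s,A,.073),atz(s,B,.073);d=(a-b)[:2];print("marks",q(a),q(b),"mid",q((a+b)/2),"ang",np.degrees(np.arctan2(d[1],d[0])),np.linalg.norm(d))
print("mouth c top",q(atz(T,P(171,151),.073)))
print("ptr tip top",[q(atz(T,P(151,73),z)) for z in(.029,.04)],"side",[q(atz(S,(270+82*k,150+137*k),z)) for z in(.029,.04)])
print("post base",q(atz(T,(400,133),.03)),q(atz(S,(254.5,182),.027)))
# base edges top view: left edge (370,128)->(379.5,213)
a,b=atz(T,P(10,60),.025),atz(T,P(45,262),.025);d=(a-b)[:2];print("base left edge ang",np.degrees(np.arctan2(d[1],d[0])))
# stand edge
G=lambda x,y:(180+x*k,190+y*k)
a,b=atz(T,G(88,22),.075),atz(T,G(300,92),.075);d=(a-b)[:2];print("stand ang",np.degrees(np.arctan2(d[1],d[0])))
E
```

```text
top line c [201.3 208. ] [0.4739 0.2776 0.145 ] ang 66.21796685047286 40
side line c [301.1 251.1] [0.476  0.2744 0.145 ] ang 64.12075389006559 26
marks [ 0.5724 -0.1701  0.073 ] [ 0.5228 -0.1694  0.073 ] mid [ 0.5476 -0.1697  0.073 ] ang -0.7511523556065024 0.04959871992072823
marks [ 0.5697 -0.1615  0.073 ] [ 0.5267 -0.172   0.073 ] mid [ 0.5482 -0.1668  0.073 ] ang 13.708300784811714 0.04428802124987372
mouth c top [ 0.548  -0.1695  0.073 ]
ptr tip top [array([ 0.6022, -0.1698,  0.029 ]), array([ 0.5992, -0.1673,  0.04  ])] side [array([ 0.6024, -0.168 ,  0.029 ]), array([ 0.5971, -0.147 ,  0.04  ])]
post base [ 0.6852 -0.1597  0.03  ] [ 0.6856 -0.1565  0.027 ]
base left edge ang 9.114219038077051
stand ang 72.70994511889656
```

Measured: driver at about (0.474, 0.275) with its y at 65°, screw axis at about (0.5475, -0.168) with the slot near 0° and screw_seat's x near +5 to 9°. I'll move toward the driver, turning positive so the last joint has room for the clockwise turn later.

Request:
step_arm --pt "0.44 0.8 0" --pt "0.44 0.8 0" --pt "0.44 0.8 0" --pt "0.44 0.8 0" --pt "0.44 0.8 0" --turn '[0.095,0.095,0.095,0.095,0.095]' --fingers 1

```text
t: 1.5
ee_pos: [0.3396, -0.4069, 0.2076]
tool_rot: [2.668, 1.657, 0.0]
wrist_force: [1.3, -0.5, 0.6]
width: 1.001
gripper_force: 0.0
```

Request:
step_arm --pt "0.44 0.8 0" --pt "0.44 0.8 0" --pt "0.44 0.8 0" --pt "0.44 0.8 0" --pt "0.07 0.8 0" --turn '[0.095,0.095,0.095,0.095,0.095]'

```text
t: 2.0
ee_pos: [0.4334, -0.2063, 0.2078]
tool_rot: [1.877, 2.516, 0.003]
wrist_force: [1.3, 0.1, -0.4]
width: 0.999
gripper_force: 0.0
```

Request:
step_arm --pt "0.07 0.8 0" --pt "0.07 0.8 0" --pt "0.07 0.8 0" --pt "0.07 0.8 0" --pt "0.07 0.8 0" --turn '[0.095,0.095,0.095,0.095,0.095]'

```text
t: 2.5
ee_pos: [0.448, -0.007, 0.2076]
tool_rot: [0.834, 3.028, -0.0]
wrist_force: [1.1, -0.6, -0.4]
width: 0.999
gripper_force: 0.0
```

Request:
step_arm --pt "0.05 0.56 0" --pt "0.05 0.56 0" --pt "0.05 0.56 0" --pt "0.05 0.56 0" --pt "0.05 0.56 0" --turn '[0.095,0.095,0.095,0.095,0.095]'

```text
t: 3.0
ee_pos: [0.4607, 0.1326, 0.2075]
tool_rot: [-0.326, 3.124, -0.0]
wrist_force: [0.3, -0.1, -0.2]
width: 1.004
gripper_force: 0.0
```

Request:
step_arm --pt "0.05 0.56 0" --pt "0.05 0.56 0" --pt "0.05 0.56 0" --pt "0.05 0.56 0" --pt "0.05 0.56 0" --turn '[0.095,0.095,0.095,0.095,0.095]'

```text
t: 3.5
ee_pos: [0.4732, 0.2725, 0.2074]
tool_rot: [-1.442, 2.791, -0.001]
wrist_force: [0.4, 1.8, -0.3]
width: 0.999
gripper_force: 0.0
```

Request:
step_arm --pt "0 0 0" --pt "0 0 0" --turn '[0.095,0.025]'

```text
t: 3.7
ee_pos: [0.4727, 0.2727, 0.2071]
tool_rot: [1.699, -2.643, -0.001]
wrist_force: [-0.1, -1.0, -0.2]
width: 0.998
gripper_force: 0.0
```

```bash
python3 - <<'E'
from h import *
T=snapshot("top");S=snapshot("side");o=observe();print(o["ee_pos"],o["tool_rot"],o["joint_pos"].round(2))
for s,n in((T,"top"),(S,"side")): print([ (np.round(r["centre"],1),r["score"],atz(s,r["centre"],.11).round(4)) for r in pinpoint("driver_grip",s)[:1]], "tcp",proj(s,o["ee_pos"]).round(1))
im=np.hstack([cv2.resize(S["pixels"][190:310,240:360],(480,480),interpolation=cv2.INTER_CUBIC)])
cv2.imwrite("pics/c1.png",im[...,::-1])
E
```

```text
[0.47290656 0.27164151 0.20704458] [ 1.69138580e+00 -2.64684372e+00 -4.36811123e-04] [ 0.07  0.68 -1.05  1.79  0.66  1.07  1.48]
[(array([207.3, 209.4]), 0.52, array([0.4769, 0.2728, 0.11  ]))] tcp [197.2 203. ]
[(array([302.1, 270.5]), 0.81, array([0.4746, 0.2757, 0.11  ]))] tcp [302.8 214.9]
```

View pics/c1.png

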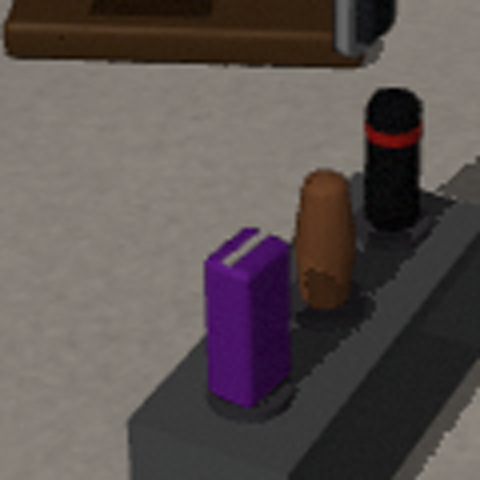

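The crop shows the driver untouched (handle centre near side pixel (302,269)), but only one fingertip, near (326,201). I need the full frame.

```bash
python3 - <<'E'
from h import *
S=snapshot("side");T=snapshot("top");o=observe();print(o["ee_pos"],o["tool_rot"],o["width"])
im=np.hstack([S["pixels"][60:320,200:500],T["pixels"][90:350,100:400]])
cv2.imwrite("pics/s2.png",im[...,::-1])
E
```

```text
[0.47305144 0.27134851 0.20740981] [-1.68994701e+00  2.64816699e+00 -6.79262433e-04] 0.9992576103527648
```

View pics/s2.png

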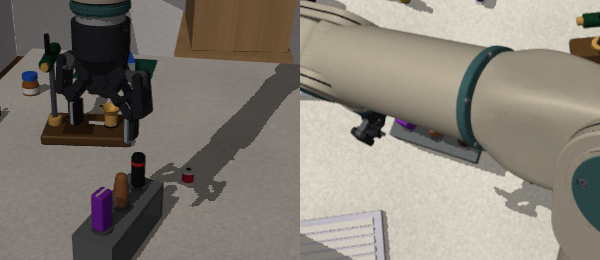

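Full frame: gripper points down above the stand, fingertips near side pixels (275,185) and (333,202), somewhat higher than predicted. I'll descend partway, still above the handle, and check.

Request:
step_arm --pt "0.03 0.07 -0.5" --pt "0 0 -0.5" --pt "0 0 0" --turn '[0,0,0]'

```text
t: 4.3
ee_pos: [0.4731, 0.2731, 0.1549]
tool_rot: [1.688, -2.643, 0.002]
wrist_force: [0.1, -0.2, -0.9]
width: 1.0
gripper_force: 0.0
```

```bash
python3 - <<'E'
from h import *
S=snapshot("side");o=observe();print(o["ee_pos"],o["tool_rot"])
p=o["ee_pos"];a=2*np.arctan2(o["tool_rot"][1],o["tool_rot"][0])-np.pi/2;y=np.array([np.cos(a),np.sin(a),0]);print(np.degrees(a))
im=S["pixels"].copy()
for e in(-.0425,0,.0425):
  for dz in(0,.013,.035):
    q=proj(S,p+e*y+[0,0,dz]);print(e,dz,q.round(1));cv2.circle(im,tuple(int(round(v)) for v in q),0,(0,255,0),-1)
cv2.imwrite("pics/s3.png",cv2.resize(im[150:300,230:380],(600,600),interpolation=cv2.INTER_NEAREST)[...,::-1])
E
```

```text
[0.47378874 0.27421061 0.15655983] [ 1.68980706e+00 -2.64523568e+00  6.49990725e-04]
-204.85818063168887
-0.0425 0 [280.2 235.8]
-0.0425 0.013 [279.9 228.7]
-0.0425 0.035 [279.4 216.2]
0 0 [302.4 244.8]
0 0.013 [302.3 237.5]
0 0.035 [302.  224.9]
0.0425 0 [325.8 254.4]
0.0425 0.013 [325.9 246.9]
0.0425 0.035 [326. 234.]
```

View pics/s3.png

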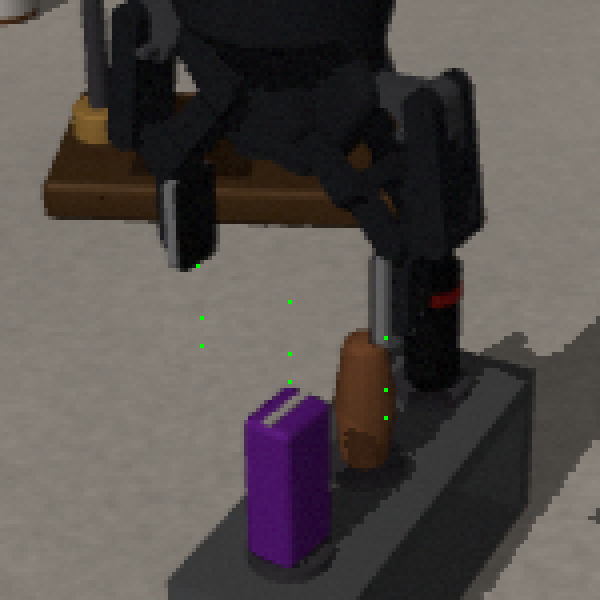

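Driver top at (300,250); fingertips appear ~12 px above the prediction. I'll check against the top view whether that's height or y.

```bash
python3 - <<'E'
from h import *
S=snapshot("top");o=observe()
p=o["ee_pos"];a=2*np.arctan2(o["tool_rot"][1],o["tool_rot"][0])-np.pi/2;y=np.array([np.cos(a),np.sin(a),0]);x=np.array([-y[1],y[0],0])
im=cv2.resize(S["pixels"][170:270,140:260],(720,600),interpolation=cv2.INTER_NEAREST)
f=lambda X:tuple(int(v) for v in (proj(S,X)-[140,170]+.5)*6)
for e,c in((.0425,(0,255,0)),(.057,(255,255,0))):
  for dz in(.013,.035,.09):
   for w in(-.011,.011):
    cv2.circle(im,f(p+e*y+w*x+[0,0,dz]),3,c,-1)
cv2.circle(im,f([.4745,.275,.145]),3,(255,0,0),-1)
cv2.imwrite("pics/t3.png",im[...,::-1])
E
```

```text
(no output)
```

View pics/t3.png

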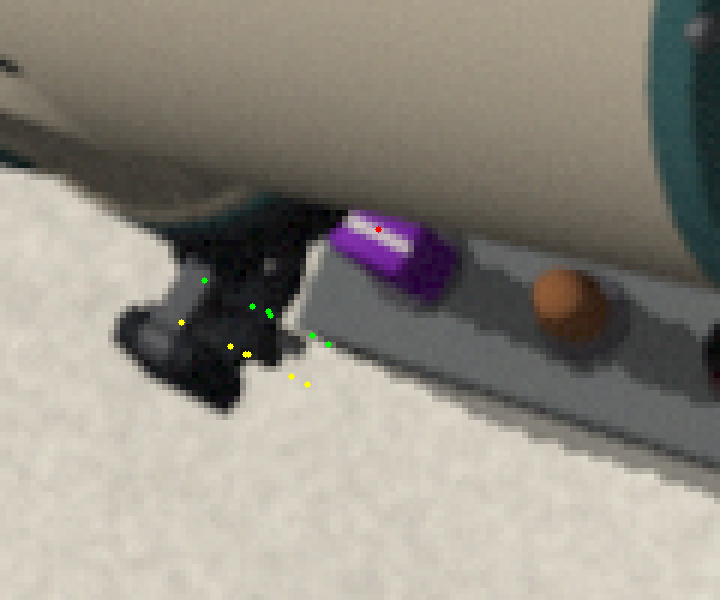

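The top view agrees with the driver position (the dot sits in mid white line), so the offset is in height only. Descend to TCP z about 0.095, safe above the flange either way, and grip.

Request:
step_arm --pt "0.02 0.02 -0.4" --pt "0 0 -0.4" --pt "0 0 -0.4" --pt "0 0 0" --turn '[0,0,0,0]'

```text
t: 4.8
ee_pos: [0.475, 0.2754, 0.0967]
tool_rot: [1.69, -2.646, 0.001]
wrist_force: [0.9, 0.2, 0.4]
width: 1.004
gripper_force: 0.0
```

Request:
step_arm --pt "0 0 0" --pt "0 0 0" --pt "0 0 0" --pt "0 0 0" --pt "0 0 0" --turn '[0,0,0,0,0]' --fingers -1 --force 60

```text
t: 5.3
ee_pos: [0.4756, 0.2764, 0.0981]
tool_rot: [-1.691, 2.646, -0.0]
wrist_force: [-1.4, -0.2, 5.1]
width: 0.244
gripper_force: 58.7
```

Request:
step_arm --pt "0 0 0" --pt "0 0 0" --pt "0 0 0" --turn '[0,0,0]'

```text
t: 5.6
ee_pos: [0.4756, 0.2764, 0.0981]
tool_rot: [-1.691, 2.646, -0.0]
wrist_force: [-0.9, -1.0, 6.8]
width: 0.242
gripper_force: 58.7
```

```bash
python3 - <<'E'
from h import *
S=snapshot("side");o=observe();print(o["ee_pos"],o["tool_rot"],o["width"],o["gripper_force"],o["wrist_force"].round(1))
cv2.imwrite("pics/s4.png",cv2.resize(S["pixels"][150:320,230:400],(510,510),interpolation=cv2.INTER_CUBIC)[...,::-1])
E
```

```text
[0.47561658 0.27645879 0.09810705] [-1.69147422e+00  2.64623327e+00 -4.74435481e-04] 0.2429868008770207 58.70221674442291 [-0.2 -0.8  6. ]
```

View pics/s4.png

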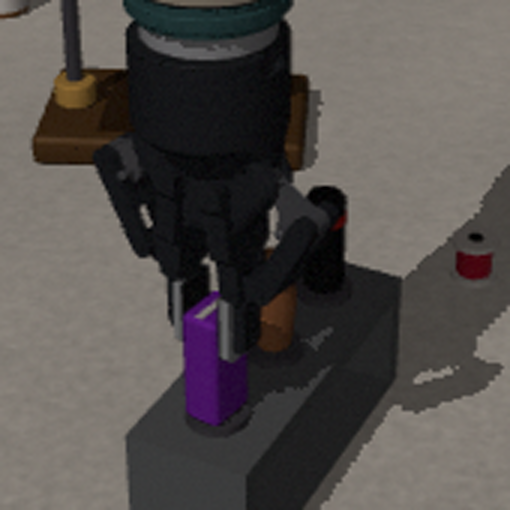

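Handle gripped about half-way (pads at side pixels ~(290,255) and (308,262), width 20.6 mm). Lift and carry, turning the blade to about 0°.

Request:
step_arm --pt "0 0 0.5" --pt "0 0 0.6" --pt "0 0 0.6" --pt "0 0 0.7" --pt "0 0 0.6" --turn '[0,0,0,0,0]'

```text
t: 6.15
ee_pos: [0.4752, 0.2761, 0.2487]
tool_rot: [-1.692, 2.647, 0.0]
wrist_force: [1.5, 0.5, -1.2]
width: 0.245
gripper_force: 59.2
```

Request:
step_arm --pt "0.15 -0.8 0" --pt "0.15 -0.8 0" --pt "0.15 -0.8 0" --pt "0.15 -0.8 0" --pt "0.15 -0.8 0" --turn '[-0.072,-0.072,-0.072,-0.072,-0.072]'

```text
t: 6.65
ee_pos: [0.5127, 0.0742, 0.2472]
tool_rot: [0.879, -3.016, 0.001]
wrist_force: [0.8, 0.1, -1.2]
width: 0.249
gripper_force: 59.3
```

Request:
step_arm --pt "0.15 -0.8 0" --pt "0.15 -0.8 0" --pt "0.15 -0.8 0" --pt "0.15 -0.8 0" --pt "0.12 -0.8 0" --turn '[-0.072,-0.072,-0.072,-0.072,-0.072]'

```text
t: 7.15
ee_pos: [0.5488, -0.1257, 0.2471]
tool_rot: [0.003, -3.141, -0.0]
wrist_force: [1.6, -0.0, -1.5]
width: 0.243
gripper_force: 59.3
```

Request:
step_arm --pt "0 -0.4 0" --pt "0 -0.3 0" --pt "0 0 0" --turn '[0,0,0]'

```text
t: 7.45
ee_pos: [0.5483, -0.1611, 0.2467]
tool_rot: [0.005, -3.14, 0.001]
wrist_force: [-0.8, 0.4, -0.2]
width: 0.243
gripper_force: 59.2
```

```bash
python3 - <<'E'
from h import *
S=snapshot("side");T=snapshot("top");o=observe();p=o["ee_pos"];print(p,o["tool_rot"],o["width"],o["gripper_force"],o["wrist_force"].round(1),o["joint_pos"].round(2))
print("tooly",np.degrees(2*np.arctan2(o["tool_rot"][1],o["tool_rot"][0]))-90)
for k,dz in(("driver_grip",.012),("driver_tip",-.088)):
  for s,n in((S,"side"),(T,"top")):
    for r in pinpoint(k,s)[:1]:print(k,n,np.round(r["centre"],1),round(r["score"],2),"at z",atz(s,r["centre"],p[2]+dz).round(4),"expect px",proj(s,p+[0,0,dz]).round(1))
for s,n in((S,"side"),(T,"top")):
    for r in pinpoint("screw_seat",s)[:1]: print("seat",n,np.round(r["centre"],1),round(r["score"],2),atz(s,r["centre"],.029).round(4))
cv2.imwrite("pics/s5.png",np.hstack([cv2.resize(s[y:y+100,x:x+100],(400,400),interpolation=cv2.INTER_CUBIC) for s,x,y in((S["pixels"],262,110),(T["pixels"],360,130))])[...,::-1])
E
```

```text
[ 0.54872755 -0.15730607  0.24726441] [ 1.23284486e-02 -3.14136940e+00 -2.26186872e-03] 0.2421528923505929 59.24064338207245 [ 0.1  0.5 -1.2] [ 0.74  0.58 -0.81  1.68  0.46  1.09  1.37]
tooly -269.55028246682696
driver_grip side [312.   87.3] 0.96 at z [ 0.5474 -0.1803  0.2593] expect px [309.3  90.3]
driver_grip top [427.1 164.2] 0.67 at z [ 0.5449 -0.1594  0.2593] expect px [425.9 162.2]
driver_tip side [313.3 136.8] 0.74 at z [ 0.5379 -0.1434  0.1593] expect px [309.7 134.2]
driver_tip top [415.9 176.2] 0.66 at z [ 0.5467 -0.1629  0.1593] expect px [413.2 175.2]
seat side [311.3 184.7] 0.56 [ 0.5472 -0.1636  0.029 ]
seat top [405.6 192.2] 0.97 [ 0.5403 -0.1702  0.029 ]
```

View pics/s5.png

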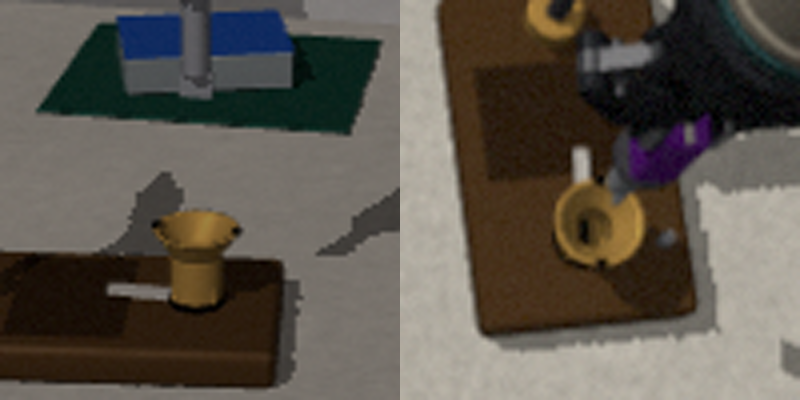

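Side crop: shank tip at px (311,134), directly above the cup; top crop: tip near (414,179). I'll measure the slot angle numerically from rim marks and the pointer.

```bash
python3 - <<'E'
from h import *
T=snapshot("top");S=snapshot("side")
for s,n in((T,"top"),(S,"side")):
    hsv=cv2.cvtColor(s["pixels"],cv2.COLOR_RGB2HSV);im=s["pixels"].astype(np.float32)
    # rim profile: for each angle, min brightness & brass-ness over r 19.5..22.5
    for c in([.548,-.169],):
        prof=[]
        for d in range(0,360,10):
            v=[]
            for r in(.0195,.021,.0225):
                q=proj(s,[c[0]+r*np.cos(np.radians(d)),c[1]+r*np.sin(np.radians(d)),.073]);v.append(cv2.getRectSubPix(im[...,0],(1,1),(float(q[0]),float(q[1])))[0,0])
            prof.append(int(min(v)))
        print(n,"rim red from 0 by 10deg:",prof)
    x0,x1,y0,y1=(398,412,162,178) if n=="top" else (284,304,176,190)
    sub=im[y0:y1,x0:x1].min(2); w=np.clip(sub-90,0,None)
    ys,xs=np.nonzero(w); print(n,"white pix",len(xs),xs.min()+x0,xs.max()+x0,ys.min()+y0,ys.max()+y0)
    ww=w[ys,xs];c=np.array([(ww*xs).sum(),(ww*ys).sum()])/ww.sum()+[x0,y0]
    C=np.cov(np.c_[xs,ys].T.astype(float),aweights=ww);e,v=np.linalg.eigh(C);v=v[:,1]
    for z in(.03,.035,.04):
        a,b=atz(s,c-5*v,z),atz(s,c+5*v,z);d=(b-a)[:2];print("  ptr z",z,"c",atz(s,c,z).round(4),"ang",round(np.degrees(np.arctan2(d[1],d[0]))%180,1))
    print(proj(s,[.5475,-.168,.029]),c.round(2))
    # brass blob
    bx=(390,425,170,205) if n=="top" else (295,330,158,195)
    m=cv2.inRange(hsv,np.array((12,110,70)),np.array((30,255,255)))[bx[2]:bx[3],bx[0]:bx[1]]; ys,xs=np.nonzero(m);print(" brass bbox",xs.min()+bx[0],xs.max()+bx[0],ys.min()+bx[2],ys.max()+bx[2])
x0,y0=388,162
print("top red:");
for r in T["pixels"][172:200,396:424,0]: print(" ".join("%3d"%v for v in r))
E
```

```text
top rim red from 0 by 10deg: [35, 94, 96, 95, 91, 91, 90, 85, 86, 89, 83, 86, 83, 93, 99, 105, 116, 122, 61, 100, 144, 151, 153, 156, 158, 157, 158, 155, 153, 150, 142, 129, 67, 58, 75, 64]
top white pix 37 403 407 167 175
  ptr z 0.03 c [ 0.5917 -0.1694  0.03  ] ang 1.1
  ptr z 0.035 c [ 0.5904 -0.1683  0.035 ] ang 1.1
  ptr z 0.04 c [ 0.5891 -0.1672  0.04  ] ang 1.1
[404.5956055  189.16906257] [404.88 170.81]
 brass bbox 390 423 175 204
side rim red from 0 by 10deg: [47, 65, 65, 69, 67, 85, 83, 91, 108, 108, 107, 110, 98, 73, 91, 78, 97, 64, 34, 19, 73, 108, 120, 120, 125, 126, 144, 146, 142, 133, 126, 117, 109, 105, 92, 59]
side white pix 36 289 303 181 184
  ptr z 0.03 c [ 0.5843 -0.167   0.03  ] ang 176.9
  ptr z 0.035 c [ 0.5821 -0.1574  0.035 ] ang 176.9
  ptr z 0.04 c [ 0.5798 -0.1478  0.04  ] ang 176.9
[311.52710611 183.86272166] [296.36 182.41]
 brass bbox 300 321 163 186
top red:
 47  43  40  44  39  40  43 110 159 172 174 100  37  46  48  53  73  78  55  47  56  57  58  50  48  40  37  36
 50  46  41  49  47  58  59 114 160 175 175 107  32  44  48  73  87  86  61  47  56 
[... 2239 characters left out ...]
 140  83  48  43  43  42  46
 70  70  71  62  38  65  83 111 131 138 136 136 125 105 105 113 144 153 155 149 128  79  47  43  47  41  45  41
 75  65  66  73  62  42  32  43  63 100 127 131 113  56  15  65 126 142 131  91  54  40  42  44  42  44  43  41
 70  71  71  73  71  65  50  37  29  25  38  59  78  44   4  55  73  76  54  43  45  42  44  46  45  42  44  43
 71  72  71  73  71  72  72  63  56  52  53  51  50  38  34  34  37  44  46  43  44  40  44  45  44  41  42  44
 69  71  71  72  65  69  71  69  70  70  70  69  60  56  49  42  39  42  42  42  39  46  40  42  43  40  41  40
 71  66  70  67  70  71  69  72  70  71  68  71  69  68  57  46  41  47  46  47  42  42  45  38  44  44  39  44
```

Slot measured at about 0° (marks at top px (409.6,174.5)/(410,195.3)), with the mouth centre at (0.548, -0.169). The blade is at 0.5°. Line up and descend to just above the mouth.

Request:
step_arm --pt "0 -0.2 0" --pt "0 0 -0.5" --pt "0 0 -0.5" --pt "0 0 -0.5" --pt "0 0 0" --turn '[0,0,0,0,0]'

```text
t: 8.45
ee_pos: [0.5462, -0.1698, 0.1692]
tool_rot: [0.009, -3.135, -0.001]
wrist_force: [-0.7, -0.0, -1.7]
width: 0.243
gripper_force: 59.1
```

```bash
python3 - <<'E'
from h import *
S=snapshot("side");T=snapshot("top");o=observe();p=o["ee_pos"];print(p,o["wrist_force"].round(1))
print("tooly",np.degrees(2*np.arctan2(o["tool_rot"][1],o["tool_rot"][0]))-90)
for k,dz in(("driver_grip",.012),("driver_tip",-.088)):
  for s,n in((S,"side"),(T,"top")):
    for r in pinpoint(k,s)[:1]:print(k,n,np.round(r["centre"],1),round(r["score"],2),"at z",atz(s,r["centre"],p[2]+dz).round(4),"expect px",proj(s,p+[0,0,dz]).round(1))
# shank column centre in side view for rows below handle
im=S["pixels"].astype(int)
for z in(.10,.12,.135):
    q=proj(S,[p[0],p[1],z]);r=int(round(q[1]));print("row",r,"exp col",round(q[0],1),im[r,int(q[0])-12:int(q[0])+14].sum(1).tolist())
E
```

```text
[ 0.54908326 -0.16932361  0.17256801] [ 1.  -0.7 -0.3]
tooly -269.66381416549746
driver_grip side [313.1 122.3] 0.56 at z [ 0.5425 -0.1658  0.1846] expect px [310.5 121.6]
driver_grip top [422.5 173.8] 0.66 at z [ 0.5456 -0.1701  0.1846] expect px [422.1 172.1]
driver_tip side [315.3 165.4] 0.97 at z [ 0.5357 -0.1547  0.0846] expect px [310.8 162.3]
driver_tip top [413.6 183. ] 0.65 at z [ 0.5497 -0.176   0.0846] expect px [410.6 183.2]
row 156 exp col 310.8 [329, 192, 188, 186, 186, 187, 189, 214, 343, 344, 342, 295, 262, 286, 283, 260, 222, 185, 246, 342, 344, 339, 342, 345, 345, 348]
row 148 exp col 310.7 [349, 344, 342, 341, 341, 341, 343, 345, 340, 342, 333, 262, 268, 283, 282, 261, 215, 181, 252, 346, 352, 350, 344, 347, 346, 344]
row 142 exp col 310.7 [339, 337, 343, 345, 344, 353, 353, 350, 345, 344, 334, 225, 153, 172, 172, 180, 163, 164, 245, 349, 348, 340, 349, 350, 352, 345]
```

Shank axis in the side view sits 1.9 px off the TCP, so the tool is about 3 mm toward -x of TCP. Correct and go down into the bore.

Request:
step_arm --pt "0.05 0 0" --pt "0 0 -0.2" --pt "0 0 -0.2" --pt "0 0 -0.2" --pt "0 0 0" --turn '[0,0,0,0,0]'

```text
t: 9.25
ee_pos: [0.5498, -0.1688, 0.1402]
tool_rot: [0.01, -3.138, -0.001]
wrist_force: [-1.0, -0.8, -0.2]
width: 0.245
gripper_force: 59.1
```

Request:
step_arm --pt "0 0 -0.1" --pt "0 0 0" --turn '[0,0]'

```text
t: 9.45
ee_pos: [0.5511, -0.1688, 0.1368]
tool_rot: [0.01, -3.141, -0.0]
wrist_force: [0.1, 0.7, -2.1]
width: 0.243
gripper_force: 59.1
```

Request:
step_arm --pt "0 0 -0.08" --pt "0 0 -0.08" --pt "0 0 0" --turn '[0,0,0]'

```text
t: 9.75
ee_pos: [0.551, -0.1689, 0.1288]
tool_rot: [0.01, -3.141, -0.0]
wrist_force: [0.3, -0.3, -1.7]
width: 0.245
gripper_force: 59.1
```

Request:
step_arm --pt "0 0 -0.08" --pt "0 0 -0.06" --pt "0 0 0" --turn '[0,0,0]'

```text
t: 10.05
ee_pos: [0.5511, -0.169, 0.1218]
tool_rot: [0.01, -3.141, -0.0]
wrist_force: [0.6, -0.1, -0.9]
width: 0.243
gripper_force: 59.2
```

Request:
step_arm --pt "0 0 -0.06" --pt "0 0 -0.03" --pt "0 0 0" --pt "0 0 0" --turn '[0,0,0,0]'

```text
t: 10.45
ee_pos: [0.5513, -0.1691, 0.1177]
tool_rot: [0.01, -3.141, 0.0]
wrist_force: [-0.2, -0.7, -2.2]
width: 0.243
gripper_force: 59.2
```

```bash
python3 - <<'E'
from h import *
S=snapshot("side");o=observe();p=o["ee_pos"];print(p,o["wrist_force"].round(1),o["ft_torque"].round(2))
for k,z in (("driver_grip",None),):
  for r in pinpoint(k,S)[:1]:print(k,np.round(r["centre"],1),proj(S,p+[-.003,0,.012]))
E
```

```text
[ 0.5512947  -0.16911863  0.11777101] [ 0.8 -0.9 -2. ] [-0.35  0.02  0.05]
driver_grip [309.8 144.6] [311.01230648 144.40353054]
```

Request:
step_arm --pt "0 0 -0.02" --pt "0 0 -0.02" --pt "0 0 0" --turn '[0,0,0]'

```text
t: 10.85
ee_pos: [0.5518, -0.1691, 0.117]
tool_rot: [-0.01, 3.141, -0.002]
wrist_force: [-2.1, -1.0, 7.7]
width: 0.242
gripper_force: 60.5
```

Firm contact at the expected slot-bottom depth, so the blade is in. Ease 1 mm and turn clockwise, swinging the TCP slightly to allow for the tool's 3 mm offset in the grip.

Request:
step_arm --pt "0 0 0.02" --pt "-0.002 -0.005 0" --pt "-0.002 -0.005 0" --pt "-0.002 -0.005 0" --pt "-0.002 -0.005 0" --turn '[0,-0.06,-0.06,-0.06,-0.06]'

```text
t: 11.35
ee_pos: [0.5509, -0.1705, 0.1171]
tool_rot: [0.585, 3.086, -0.002]
wrist_force: [-0.3, -0.6, 1.8]
width: 0.242
gripper_force: 59.6
```

Request:
step_arm --pt "-0.002 -0.005 0" --pt "-0.002 -0.005 0" --pt "-0.002 -0.005 0" --pt "-0.002 -0.005 0" --pt "0 0 0" --turn '[-0.06,-0.06,-0.06,-0.06,0]'

```text
t: 11.85
ee_pos: [0.5506, -0.1709, 0.1171]
tool_rot: [1.147, 2.924, -0.001]
wrist_force: [-0.7, -1.4, 1.7]
width: 0.243
gripper_force: 59.6
```

```bash
python3 - <<'E'
from h import *
S=snapshot("side");T=snapshot("top");o=observe();p=o["ee_pos"];print(p,o["wrist_force"].round(1),o["ft_torque"].round(2),np.degrees(2*np.arctan2(o["tool_rot"][1],o["tool_rot"][0]))-90)
print("pointer px at z.03 by slot angle:",[(a,proj(S,[.548+.045*np.cos(np.radians(a)),-.168+.045*np.sin(np.radians(a)),.03]).round(0).tolist()) for a in(0,-20,-40,-60,-80,-90)])
im=S["pixels"].astype(int).min(2);ys,xs=np.nonzero(im[172:200,280:340]>105);print("white side",list(zip((xs+280).tolist(),(ys+172).tolist())))
E
```

```text
[ 0.55056245 -0.1709279   0.11705758] [-0.7 -2.2  2.7] [-0.38  0.38  0.06] 47.299794827910915
pointer px at z.03 by slot angle: [(0, [293.0, 182.0]), (-20, [295.0, 179.0]), (-40, [300.0, 177.0]), (-60, [305.0, 176.0]), (-80, [312.0, 175.0]), (-90, [315.0, 175.0])]
white side [(280, 172), (281, 172), (282, 172), (283, 172), (284, 172), (285, 172), (286, 172), (319, 172), (320, 172), (321, 172), (322, 172), (323, 172), (324, 172), (325, 172), (326, 172), (327, 172), (328, 172), (329, 172), (330, 172), (331, 172), (332, 172), (333, 172), (334, 172), (318, 173), (319, 173), (320, 173), (321, 173), (322, 173), (323, 173), (324, 173), (325, 173), (326, 173), (327, 173), (328, 173), (329, 173), (330, 173), (331, 173), (332, 173), (333, 173), (331, 174), (294, 177), (295, 177), (296, 177), (297, 177), (294, 178), (295, 178), (296, 178), (297, 178), (298, 178), (299, 178), (300, 178), (296, 179), (297, 179), (298, 179), (299, 179), (300, 179), (301, 179), (302, 179), (299, 180), (300, 180), (301, 180), (302, 180), (339, 180), (301, 181), (302, 181), (303, 181), (339, 181), (337, 182), (338, 182), (339, 182), (337, 183), (338, 183), (339, 183), (337, 184), (338, 184), (339, 184), (336, 185), (337, 185), (338, 185), (339, 185), (336, 186), (337, 186), (338, 186), (339, 186), (337, 187), (338, 187), (339, 187), (337, 188), (338, 188), (339, 188), (336, 189), (337, 189), (338, 189), (339, 189), (336, 190), (337, 190), (338, 190), (339, 190), (336, 191), (337, 191), (338, 191), (339, 191), (336, 192), (337, 192), (338, 192), (339, 192), (336, 193), (337, 193), (338, 193), (339, 193), (336, 194), (337, 194), (338, 194), (339, 194), (336, 195), (337, 195), (338, 195), (339, 195), (336, 196), (337, 196), (338, 196), (339, 196), (336, 197), (337, 197), (338, 197), (339, 197), (335, 198), (336, 198), (337, 198), (338, 198), (339, 198), (335, 199), (336, 199), (337, 199), (338, 199), (339, 199)]
```

The pointer followed (now ~-32°, blade -43°). Continue.

Request:
step_arm --pt "-0.005 -0.002 0" --pt "-0.005 -0.002 0" --pt "-0.005 -0.002 0" --pt "-0.005 -0.002 0" --pt "-0.005 -0.002 0" --turn '[-0.06,-0.06,-0.06,-0.06,-0.06]'

```text
t: 12.45
ee_pos: [0.5498, -0.1711, 0.117]
tool_rot: [1.8, 2.574, 0.002]
wrist_force: [-0.5, -1.3, 1.8]
width: 0.244
gripper_force: 59.7
```

Request:
step_arm --pt "-0.005 0 0" --pt "-0.005 0 0" --pt "-0.005 0 0" --pt "0 0 0" --turn '[-0.06,-0.06,-0.06,0]'

```text
t: 12.85
ee_pos: [0.5494, -0.1711, 0.1171]
tool_rot: [2.141, 2.298, 0.002]
wrist_force: [-0.0, -0.8, 2.7]
width: 0.242
gripper_force: 59.7
```

```bash
cat > chk.py <<'E'
from h import *
S=snapshot("side");o=observe();p=o["ee_pos"];print(o["t"],p,o["wrist_force"].round(1),o["ft_torque"].round(2),np.degrees(2*np.arctan2(o["tool_rot"][1],o["tool_rot"][0]))-90,o["width"],o["joint_pos"].round(2))
im=S["pixels"].astype(int).min(2);print(im[172:184,296:328])
for r in pinpoint("driver_grip",S)[:1]:print("grip",r)
E
python3 chk.py
```

```text
12.9 [ 0.54938924 -0.17103086  0.11707005] [-0.  -0.7  2.9] [-0.09 -0.14 -0.02] 4.163885796377443 0.24344854854371975 [ 0.44  0.65 -0.28  1.81  0.26  0.71  0.08]
[[ 62  61  59  60  60  60  60  35  23  20  24  23  18  19  20   0   4  11
   18  15  20  27  71 112 109 112 110 111 109 109 110 110]
 [ 40  46  58  60  59  60  61  59  37  22  22  24  26  24  20  17  16  19
   20  16  22  54 110 109 108 108 109 111 111 110 110 110]
 [ 12  11  13   6  12  15  10  13  24  26  25  23  21  22  24  20  22  19
   21  20  13  21  57  56  57  56  57  57  58  82  84  84]
 [  8  16  11   8  10  14   9  10  15  33  35  27  20  24  18  20  19  22
   17  19  20   9   0   5   2   2   6   9   9   5   2  10]
 [  6  10  17  11  11   8  11  17  17  32  38  40  42  43  36  38  39  36
   32  21  22  15   7   3   4   3   5   8   2   5   8   2]
 [ 10  15  13  13   9  10  11  13  18  34  40  39  41  40  39  39  37  32
   29  28  20  17   9   0   4  11   7   8   2   6   1   8]
 [ 13  16  13  14  13  14   7  10  16  30  37  40  40  42  41  38  35  33
   27  25  24  13   5   7   8   5   3   4  10   6   5   6]
 [ 13  14  15  14  16  14  15  13  15  34  36  38  39  42  40  40  36  34
   30  24  20  13   5   5   6   4   3   6  11   5  10   3]
 [ 14  16  15  16  14  13  15  14  12  32  38  38  39  41  39  39  32  32
   30  24  20  13   4   2   5   3   9  10   8   8   5   7]
 [ 11  15  11  17  15  15  13  13  15  35  37  40  41  39  38  38  36  36
   30  24  21   6   0   7  10   3   5   6   8   2   2   6]
 [ 17  15  12  14  14  11  12  13  19  34  37  39  42  39  38  39  36  33
   26  34  28  11   4   9   8   3   9   5   4   7   9  15]
 [ 15  18  15  17  15  14  16  14  10  33  37  37  39  40  36  37  36  34
   30  34  24  12   3   3  10  12  12  15  17  17  11  14]]
grip {'centre': [312.5, 141.7], 'score': 0.91}
```

Request:
step_arm --pt "0 0 0" --pt "0 0 0" --pt "0 0 0" --turn '[-0.04,-0.04,0]'

```text
t: 13.25
ee_pos: [0.5492, -0.1711, 0.117]
tool_rot: [2.28, 2.16, 0.002]
wrist_force: [-0.2, 0.1, 3.6]
width: 0.244
gripper_force: 59.9
```

```bash
python3 chk.py | grep -v '\[ *[0-9. ]* *$' | head -1; python3 -c "
from h import *
o=observe();print(o['t'],o['ft_torque'].round(3),o['tool_rot'])"
```

```text
13.3 [ 0.54924348 -0.17109558  0.11704611] [0.7 0.2 3.5] [-0.02 -0.21  0.08] -3.045646140073771 0.24707148676964635 [ 0.41  0.64 -0.25  1.81  0.23  0.71 -0.01]
13.35 [ 0.004 -0.192  0.1  ] [2.27951965e+00 2.16086375e+00 1.65962042e-03]
```

Request:
step_arm --pt "0 0 0" --pt "0 0 0" --pt "0 0 0" --turn '[-0.04,-0.04,0]'

```text
t: 13.65
ee_pos: [0.5491, -0.1711, 0.117]
tool_rot: [2.41, 2.014, 0.001]
wrist_force: [0.7, 0.5, 4.0]
width: 0.246
gripper_force: 60.3
```

```bash
python3 -c "
from h import *
o=observe();print(o['t'],o['ee_pos'],o['wrist_force'],o['ft_torque'].round(3),np.degrees(2*np.arctan2(o['tool_rot'][1],o['tool_rot'][0]))-90,o['width'])
T=snapshot('top');S=snapshot('side')
cv2.imwrite('pics/e.png',np.hstack([cv2.resize(s['pixels'][y:y+100,x:x+100],(400,400),interpolation=cv2.INTER_CUBIC) for s,x,y in((S,262,100),(T,360,130))])[...,::-1])
"
```

```text
13.65 [ 0.54913807 -0.1710584   0.11704882] [0.71835057 0.47551068 4.04938292] [-0.019 -0.246  0.525] -10.248555952339345 0.24556027315807696
```

Torque rose from 0.1 to 0.5 N m: the screw is at its stop. Ease back a touch and release.

Request:
step_arm --pt "0 0 0" --pt "0 0 0" --turn '[0.05,0]'

```text
t: 13.95
ee_pos: [0.5491, -0.1712, 0.117]
tool_rot: [2.332, 2.105, 0.002]
wrist_force: [1.6, 0.9, 4.9]
width: 0.249
gripper_force: 60.2
```

Request:
step_arm --pt "0 0 0" --pt "0 0 0" --pt "0 0 0" --pt "0 0 0" --pt "0 0 0" --turn '[0,0,0,0,0]' --fingers 1

```text
t: 14.45
ee_pos: [0.5483, -0.1714, 0.1166]
tool_rot: [-2.333, -2.103, 0.001]
wrist_force: [-0.3, -0.4, 1.2]
width: 0.995
gripper_force: 0.0
```

Request:
step_arm --pt "0 0 0" --pt "0 0 0.3" --pt "0 0 0.5" --pt "0 0 0.7" --pt "0 0 0.7" --turn '[0,0,0,0,0]'

```text
t: 14.95
ee_pos: [0.5481, -0.1712, 0.2277]
tool_rot: [-2.333, -2.103, 0.001]
wrist_force: [0.9, -0.4, 0.2]
width: 1.004
gripper_force: 0.0
```

Request:
step_arm --pt "0 0 0.6" --pt "-0.5 0 0.3" --pt "-0.6 0.4 0" --pt "-0.5 0.4 0" --pt "0 0 0" --turn '[0,0,0,0,0]'

```text
t: 15.45
ee_pos: [0.4651, -0.1288, 0.2722]
tool_rot: [-2.329, -2.105, 0.002]
wrist_force: [1.5, 0.1, -0.7]
width: 1.0
gripper_force: 0.0
```

```bash
python3 -c "
from h import *
o=observe();print(o['t'],o['ee_pos'],o['wrist_force'].round(1),o['width'])
T=snapshot('top');S=snapshot('side')
for s,n in((T,'top'),(S,'side')):
  for r in pinpoint('driver_grip',s)[:1]:print(n,r['centre'],r['score'],atz(s,r['centre'],.129).round(4),'exp',proj(s,[.548,-.1685,.129]))
cv2.imwrite('pics/f.png',np.hstack([cv2.resize(s['pixels'][y:y+100,x:x+100],(400,400),interpolation=cv2.INTER_CUBIC) for s,x,y in((S,262,100),(T,360,130))])[...,::-1])
"
```

```text
15.45 [ 0.46514458 -0.12877061  0.27216095] [ 1.5  0.1 -0.7] 0.9997540734656797
top [418.9, 187.2] 0.43 [ 0.5304 -0.1763  0.129 ] exp [415.0404399 179.0534146]
side [321.4, 146.7] 0.71 [ 0.5229 -0.162   0.129 ] exp [311.0885396  144.82894719]
```

View pics/f.png

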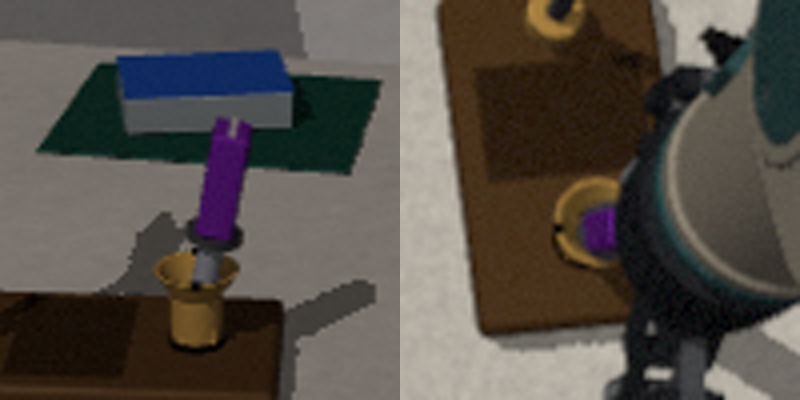

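The driver stands in the cup, leaning about 11° (handle top at side px ~(320,131), cup at (311,168)); the screw's rim marks are turned to ±y. Confirm it is at rest, then hand in.

Request:
step_arm --pt "0 0 0" --pt "0 0 0" --pt "0 0 0" --pt "0 0 0" --pt "0 0 0" --turn '[0,0,0,0,0]'

```text
t: 16.15
ee_pos: [0.4686, -0.1314, 0.2717]
tool_rot: [-2.333, -2.103, 0.0]
wrist_force: [-0.1, -0.0, 0.7]
width: 0.999
gripper_force: 0.0
```

```bash
python3 -c "
from h import *
def axis():
    S=snapshot('side');h=cv2.cvtColor(S['pixels'],cv2.COLOR_RGB2HSV);m=cv2.inRange(h,np.array((125,90,30)),np.array((160,255,255)))[120:165,300:335];ys,xs=np.nonzero(m);return xs.mean()+300,ys.mean()+120,np.degrees(np.arctan(np.polyfit(ys,xs,1)[0])),len(xs)
a=axis();[snapshot('side') for _ in range(8)];b=axis();print(a,b)
ok=abs(a[0]-b[0])<.15 and abs(a[1]-b[1])<.15 and abs(b[2])<16
print(ok, finish_job() if ok else '')
"
```

```text
(np.float64(317.48028673835125), np.float64(144.59139784946237), np.float64(-9.647549890390117), 279) (np.float64(317.48028673835125), np.float64(144.59139784946237), np.float64(-9.647549890390117), 279)
the job is handed in; nothing more can be done
True None
```

I turned the locking screw clockwise until the torque jumped at its stop, let go, and handed the job in; the driver is at rest in the slot, leaning about 10°, and no verdict was returned.

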